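# Screw the lid onto the biscuit jar

### The job

Close the biscuit jar: set its lid level on the mouth, turn it gently backwards until the thread drops into place, then screw it down gently, without force, as far as it goes and let go. Leave the other things on the table where they are.

Things in the scene. Friction and masses are not known exactly. Their poses are not given: they have to be found in the camera images.
- lid: Round wooden screw lid, about 140 g, lying knob up. Origin: centre of the skirt's lower edge, z up through the knob. Skirt 80 mm outside diameter, 74 mm inside; flat top at 30 mm height. Inside, three steel pins 120 degrees apart, 5 mm thick, their middle 4 mm above the lower edge, reach in to 31.2 mm from the axis.
- lid_knob (a point): Middle of the lid's round knob, 42 mm above the lid's origin on its axis. The knob is 38 mm in diameter and stands from 30 to 54 mm above the lid's lower edge: grasp it here from above.
- jar_mouth (a point): Centre of the open mouth of the white ceramic jar, at the top of its rim, 114 mm above the table. Neck 60 mm in diameter, rim bevelled to 55 mm. The lid's origin relative to this height: riding on the threads -5 to -12 mm, on their ribs -2.5 mm; dropped into the thread starts -18.5 mm; screwed fully home -24.5 mm. Rigid parts: lid and jar must not press on each other with more than 40 N.
- thread_top (a point): Jar axis, 107 mm up, level with the upper ends of three equal threads 120 degrees apart; their angle about the axis is unknown, not told by this frame. An upright rib at each lower end stops a lid riding on top from turning clockwise. Turned anticlockwise, up to 120 degrees, it climbs up to 6 mm (from on top of a rib it first steps down 9 mm), then is free to sink 12 mm. Set down just at the thread starts it drops in at once.
- neck_foot (a point): Foot of the neck on the jar axis, 87 mm up. Once dropped in, the lid can turn at most 8 degrees anticlockwise, to a rib; clockwise (seen from above) it screws down 25.6 mm per turn, for 94 to 102 degrees and 6 mm in all (level for the first 10 to 17 degrees), to a firm stop. The pins have 2 mm of up-and-down play in the thread, the lid 1 mm of sideways play..
- jar_holder: Wooden block, 120 x 120 x 30 mm, fixed to the table; the jar is clamped upright in it and does not turn. Origin: centre of its underside, z up, x and y along its sides. The jar's body is 94 mm in diameter up to 70 mm height, then narrows to the neck.
- cutter_small: Bystander, to be left alone: small round steel biscuit cutter, 36 mm across, 24 mm tall; origin at the centre of its underside.
- cutter_star: Bystander, to be left alone: star-shaped steel biscuit cutter, 57 mm across, 22 mm tall; origin at the centre of its underside.
- cutter_round: Bystander, to be left alone: larger round steel biscuit cutter, 52 mm across, 26 mm tall; origin at the centre of its underside.
- spare_ring_1: Bystander, to be left alone: grey ring of a rolling pin, 56 mm across, 12 mm tall; origin at the centre of its underside.
- teaspoon: Bystander, to be left alone: teaspoon, 139 mm long, 10 mm tall; origin at the centre of its underside.
- timer: Bystander, to be left alone: round kitchen timer, 62 mm across, 58 mm tall; origin at the centre of its underside.

How it is judged (in metres and radians):
On the way:
1. the lid, level and centred on the mouth, has dropped into the thread starts (its lower edge 16 mm or more below the rim) (z of lid in the frame of jar_mouth below -0.016 m and horizontal distance between lid and jar_mouth below 0.004 m and angle between lid's own z axis and vertical below 0.06 rad), for 0.1 s.
At the end, for the whole second after the job is handed in: The lid sits fully screwed down on the jar: its lower edge at least 23 mm below the rim (home is 24.5 mm), centred within 4 mm, level within 0.06 rad, let go of and at rest (z of lid in the frame of jar_mouth below -0.023 m and horizontal distance between lid and jar_mouth below 0.004 m and angle between lid's own z axis and vertical below 0.06 rad and linear speed of lid below 0.02 m/s and angular speed of lid below 0.2 rad/s); the robot touches nothing.
It fails at once if lid and jar press on each other with more than 40 N (contact force between lid and jar_holder above 40 N).
It fails at once if a bystander is moved more than 20 mm (distance of any of cutter_small, cutter_star, cutter_round, spare_ring_1, teaspoon, timer from where it was at the start of the episode above 0.02 m).
It also fails if it takes over 72 s, if anything falls off the work surface, if the arm or the gripper's body presses on something with over 40 N, if the wrist force passes 120 N, or if a joint passes its speed limit or range.

### The arm

A 6-joint arm with a two-finger parallel gripper is mounted at the origin on a cart in front of the work surface, level with it; the furniture and walls round the work are solid. World frame = base frame: x ahead of the robot, y to its left, z up, the work surface at z = 0. Lengths are in mm, angles in degrees, forces in N, time in s.
With the tool pointing down it reaches from about 300 to 850 mm from the base axis. Payload 4.2 kg.
Tool frame: the origin (TCP) lies at the very end of the fingers, on their centre line; the grasp point (between the pads) lies 19 mm behind it (env.grasp_offset is the distance from the TCP to the grasp point, in mm); z points along the fingers, y is the line along which they close (so a half turn about z gives the same grasp; the last joint's range is limited). The gripper opens to 91 mm and grips with 3 to 60 N. Pads are 32 mm wide; open, the fingers measure 118 mm over their backs; the gripper's body (76 mm by 178 mm) begins 60 mm behind the grasp point.
Start: joints at [62.51, 18.312, 89.639, -0, 72.044, -1.146], TCP at [255.172, 515.297, 213.976] pointing down, gripper open.
Joint ranges: [-177.97, 177.97], [-48.28, 115.42], [12.27, 149.76], [-77.06, 257.06], [2.81, 150.46], [-146.56, 146.56]. Speed limits (degrees/s): [147.25, 147.25, 180, 180, 180, 180].

### API

Orientations are given as [roll, pitch, yaw] about the fixed x, y, z axes, in that order (R = Rz(yaw) Ry(pitch) Rx(roll)).
In Python, from workcell import env, eyes gives the robot as it stands.
- The arm moves only by the tool send_rows, never from a script. Its arguments are lists of equal length, an entry for each row: "grip": the opening, from -1 (shut) to 1 (fully open), so that 0 is half open; "xyz": the shift along the world's x, y, z in m, a list of three; "yaw": the turn about the world's z in degrees. A call has 1 to 8 rows; each row is the pose to reach, as a shift and turn from the pose commanded when the call began; what a row does not reach only later rows make up. A row lasts 1/12 s, in which the tool goes at most 41.7 mm and 7.16 degrees, less where a joint would pass 70% of its speed; a pose out of reach is approached as far as the arm can. A call with a gripper value outside its range is refused whole. The fingers move at their own pace and stop on an object; "grip_force" is the grip in N (left out, the last holds). Time passes only in rows, so rows that repeat a pose let the fingers close. It gives the time, the measured TCP pose, the force, the opening and the grip force at its end, in the units of the state.
- env.state(): the state, without advancing time (a new reading comes with each control period).
- eyes.grab_frame(name): name is "scene" or "side" or "wrist"; returns a dict with "frame" (420x560x3 uint8, red, green, blue), "fx", "fy", "cx", "cy" (pixels), "D" ([k1, k2, p1, p2, k3] as OpenCV has them; the pictures are not rectified), "pose" (4x4, takes a point from camera to world coordinates). Camera axes: x right, y down, z forward; pixel columns grow to the right and rows downward; lengths in mm; the calibration is good to about 2 mm. A picture is of the moment at which its call begins. There is no depth.
- env.job_done(): hands the job in; it is judged then, once.
The state is a dict: "time_s": time; "qpos": joint angles; "qvel": joint speeds; "effort": joint torques, N m; "ee_pos": TCP position; "ee_rot": TCP orientation; "force": force on the tool from outside, world axes, zero at the start; "torque": the same for the moment, N m; "gripper_width": finger opening in mm; "gripper_force": force on a finger pad.
Only numpy, scipy, OpenCV 4.12 (cv2) and the standard library are available. Lean on these libraries where they do the work, as an engineer would, in place of code of your own. Each camera call takes 0.05 s, during which the arm holds its last target. There are 200 camera calls.

## Working session

There is one attempt and no reset: what is moved stays moved. The work goes in short steps, Python scripts to look and compute and a tool call to move; the robot and the scene stay as the last step left them, time stands still between calls to the robot, and variables do not carry over. Pictures are saved under pics/ and viewed, at most 10 in all, crops included, and the job is handed in when it is done.

Besides the shell and the picture viewer there is one more tool, called after "Call:" as a command line: name --pt "numbers of a row" for each row, then --argument value for the rest. send_rows: Moves the arm, as the interface text tells. Its arguments: {"type":"object","properties":{"grip":{"type":"array"},"xyz":{"type":"array"},"yaw":{"type":"array"},"grip_force":{"type":"number"}},"required":["grip","xyz","yaw"]}

```bash
mkdir -p pics; cat > h.py <<'E'
from workcell import env, eyes
import numpy as np, cv2
def grab(n,f):
    g=eyes.grab_frame(n); cv2.imwrite(f"pics/{f}.png",g["frame"][:,:,::-1]); np.save(f"pics/{f}.npy",g,allow_pickle=True); return g
def load(f): return np.load(f"pics/{f}.npy",allow_pickle=True).item()
def K(g): return np.array([[g["fx"],0,g["cx"]],[0,g["fy"],g["cy"]],[0,0,1.]])
def ray(g,px):
    p=cv2.undistortPoints(np.array([[px]],float),K(g),np.array(g["D"],float)).ravel()
    T=np.array(g["pose"]); return T[:3,3],T[:3,:3]@np.array([p[0],p[1],1])
def atz(g,px,z):
    o,d=ray(g,px); return o+d*(z-o[2])/d[2]
def proj(g,P):
    T=np.linalg.inv(np.array(g["pose"])); r,_=cv2.Rodrigues(T[:3,:3])
    return cv2.projectPoints(np.array(P,float).reshape(-1,3),r,T[:3,3],K(g),np.array(g["D"],float))[0].reshape(-1,2)
E
python3 - <<'E'
from h import *
a=grab("scene","s0");b=grab("side","d0")
for g in(a,b): print(np.round(np.array(g["pose"]),3).tolist(),g["fx"])
cv2.imwrite("pics/both.png",cv2.resize(np.vstack([a["frame"],b["frame"]])[:,:,::-1],None,fx=.714,fy=.714))
print(env.state())
E
```

```text
[[-0.768, -0.355, 0.533, -64.353], [-0.64, 0.397, -0.658, 712.59], [0.022, -0.847, -0.532, 655.541], [0.0, 0.0, 0.0, 1.0]] 402.6517869118321
[[0.83, -0.276, 0.485, -23.744], [-0.558, -0.38, 0.738, -850.227], [-0.02, -0.883, -0.469, 611.999], [0.0, 0.0, 0.0, 1.0]] 415.2451669593897
{'time_s': 0.1, 'qpos': array([ 6.25082544e+01,  1.83500142e+01,  8.96972894e+01,  1.69642654e-03,
        7.20412841e+01, -1.14753455e+00]), 'qvel': array([ 0.06290597, -0.04878849, -0.18088729,  0.03992614,  0.09660803,
        0.01009201]), 'effort': array([-1.47252563e-04, -4.13338745e+01, -2.32508433e+01,  7.27748475e-02,
        4.22402588e-02, -5.33983268e-05]), 'ee_pos': array([254.97715704, 514.91159706, 213.19832353]), 'ee_rot': array([-1.79911462e+02, -3.38677837e-03,  1.53655262e+02]), 'force': array([0.66545332, 0.47600216, 0.05926512]), 'torque': array([-0.02318322,  0.00747872, -0.02804489]), 'gripper_force': 0.0, 'gripper_width': 91.42149653265474}
```

View pics/s0.png

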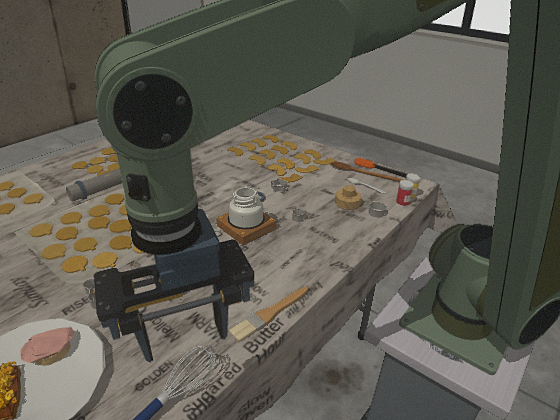

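View pics/d0.png

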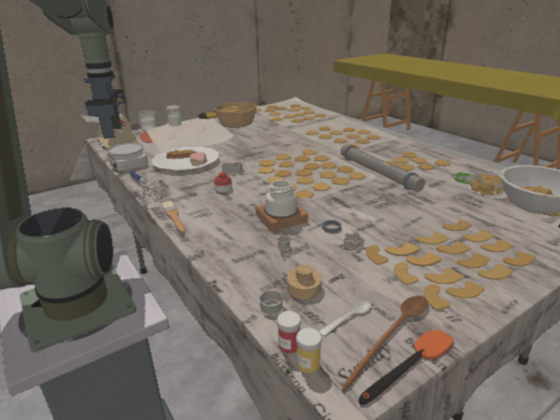

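The scene view shows the jar at about (246,205) and the lid at (348,195). In the side view the jar is at about (282,200) and the lid at (304,282). I'll enlarge both.

```bash
python3 - <<'E'
from h import *
a=load("s0");b=load("d0")
A=a["frame"][165:245,210:400,::-1]; B=b["frame"][170:320,240:360,::-1]
cv2.imwrite("pics/cA.png",cv2.resize(A,None,fx=4,fy=4,interpolation=cv2.INTER_CUBIC))
cv2.imwrite("pics/cB.png",cv2.resize(B,None,fx=4,fy=4,interpolation=cv2.INTER_CUBIC))
E
```

```text
(no output)
```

View pics/cA.png

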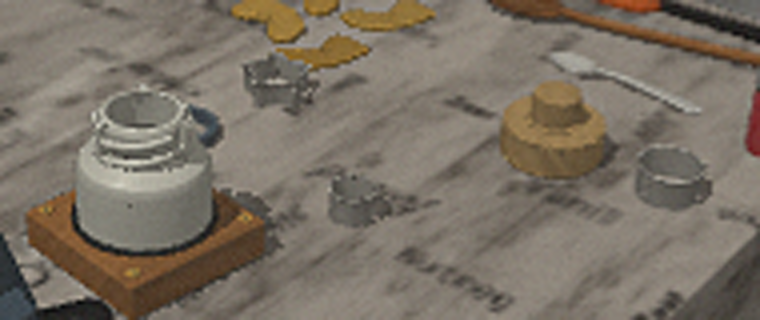

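View pics/cB.png

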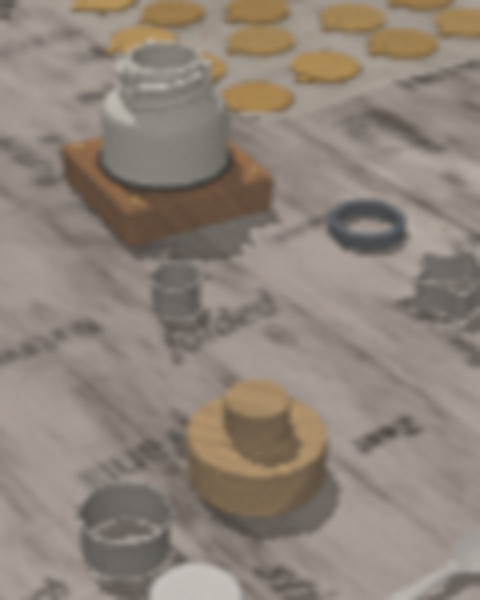

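The crops give these centres, in full-image pixels:

| Feature | Scene view | Side view |
|---|---|---|
| Knob top | (349.6,188) | (304,270) |
| Mouth rim | (245.5,191.5) | (281,184.5) |

The small cutter lies between the jar and the lid, and the round cutter is beside the lid.

```bash
python3 - <<'E'
from h import *
a=load("s0");b=load("d0")
for n,pa,pb,z in (("lid",(349.4,187.9),(303.9,269.8),54),("jar",(245.3,191.3),(280.8,184.2),114)):
    print(n,atz(a,pa,z),atz(b,pb,z))
    oa,da=ray(a,pa);ob,db=ray(b,pb)
    s=np.linalg.lstsq(np.c_[da,-db],ob-oa,rcond=None)[0]; print(((oa+da*s[0])+(ob+db*s[1]))/2)
print("round",atz(a,(210+672/4,165+165/4),26),atz(b,(240+125/4,170+500/4),26), "small",atz(a,(210+355/4,165+183/4),24),"star",atz(a,(210+280/4,165+70/4),22))
E
```

```text
lid [ 443.0004499  -245.08053767   54.        ] [ 440.79466853 -250.90682964   54.        ]
[ 443.81344338 -247.85533172   51.71007393]
jar [590.41672035  53.79218439 114.        ] [585.63346741  49.76523991 114.        ]
[589.37955165  53.87248961 112.89347258]
round [ 344.59869719 -252.61149283   26.        ] [ 351.55666383 -252.31496991   26.        ] small [507.55108331 -78.55512213  24.        ] star [ 657.553812   -173.89892496   22.        ]
```

Call:
send_rows --grip '[0.4,0.4,0.4,0.4,0.4,0.4,0.4,0.4]' --pt "0.009 -0.038 0" --pt "0.018 -0.076 0" --pt "0.027 -0.114 0" --pt "0.036 -0.152 0" --pt "0.045 -0.19 0" --pt "0.054 -0.228 0" --pt "0.063 -0.266 0" --pt "0.072 -0.304 0" --yaw '[-3,-6,-9,-12,-15,-18,-21,-24]'

```text
time_s: 0.77
ee_pos: [326.9, 209.4, 213.7]
ee_rot: [-180.0, 0.0, 129.6]
force: [0.4, 0.8, -0.2]
gripper_width: 63.9
gripper_force: 0.0
```

Call:
send_rows --grip '[0.4,0.4,0.4,0.4,0.4,0.4,0.4,0.4]' --pt "0.009 -0.038 0" --pt "0.018 -0.076 0" --pt "0.027 -0.114 0" --pt "0.036 -0.152 0" --pt "0.045 -0.19 0" --pt "0.054 -0.228 0" --pt "0.063 -0.266 0" --pt "0.072 -0.304 0" --yaw '[-3,-6,-9,-12,-15,-18,-21,-24]'

```text
time_s: 1.43
ee_pos: [398.8, -94.7, 213.9]
ee_rot: [180.0, -0.0, 105.5]
force: [-0.5, 0.8, 0.5]
gripper_width: 64.0
gripper_force: 0.0
```

Call:
send_rows --grip '[0.4,0.4,0.4,0.4,0.4,0.4,0.4]' --pt "0.009 -0.038 0" --pt "0.018 -0.076 0" --pt "0.027 -0.114 0" --pt "0.036 -0.145 0" --pt "0.043 -0.155 0" --pt "0.043 -0.155 0" --pt "0.043 -0.155 0" --yaw '[-3,-6,-9,-12,-15.6,-15.6,-15.6]'

```text
time_s: 2.02
ee_pos: [441.7, -247.7, 213.2]
ee_rot: [-179.9, -0.1, 90.1]
force: [0.3, 0.3, -0.1]
gripper_width: 63.8
gripper_force: 0.0
```

```bash
python3 - <<'E'
from h import *
g=grab("wrist","w0"); s=env.state(); print(s["time_s"],s["ee_pos"],s["ee_rot"],s["force"],s["gripper_width"]);print(np.round(g["pose"],3).tolist(),proj(g,[[442,-248,54]]))
E
```

```text
2.0667 [ 441.47824035 -246.92543368  213.43986719] [-1.79915457e+02 -7.77001599e-02  9.01257966e+01] [-0.64018007 -0.3714989   1.178807  ] 63.89142515333844
[[1.0, 0.001, -0.001, 441.763], [0.001, -0.961, -0.278, -169.091], [-0.002, 0.278, -0.961, 383.77], [0.0, 0.0, 0.0, 1.0]] [[281.44042934 193.50990281]]
```

View pics/w0.png

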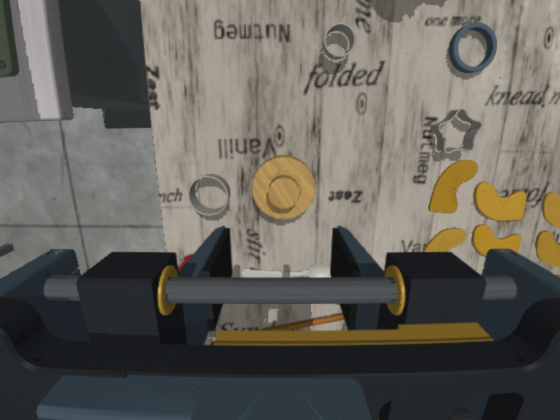

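The wrist view shows the lid disc at about x 252–315, y 155–221, with the knob near (284,193). I'll fit its silhouette.

```bash
cat >> h.py <<'E'
def sil(g,parts):
    m=np.zeros((420,560),np.uint8); t=np.arange(0,2*np.pi,.05)
    for (x,y,zs,r) in parts:
        P=np.vstack([np.c_[x+r*np.cos(t),y+r*np.sin(t),0*t+z] for z in zs])
        h=cv2.convexHull(proj(g,P).astype(np.float32)); cv2.fillPoly(m,[np.round(h*16).astype(np.int32)],1,shift=4)
    return m
E
python3 - <<'E'
from h import *
from scipy.optimize import minimize
for f,c,box in (("w0",(284,190),(225,140,345,240)),("s0",(349,195),(330,175,365,215)),("d0",(304,280),(280,258,330,305))):
    g=load(f); hsv=cv2.cvtColor(g["frame"],cv2.COLOR_RGB2HSV)
    m=((hsv[...,1]>95)&(hsv[...,0]<30)).astype(np.uint8); z=np.zeros_like(m); x0,y0,x1,y1=box; z[y0:y1,x0:x1]=m[y0:y1,x0:x1]
    n,l,st,ce=cv2.connectedComponentsWithStats(z); k=1+np.argmax(st[1:,4]); obs=(l==k)
    def cost(p): return np.sum(obs!=sil(g,[(p[0],p[1],(0,30),40),(p[0],p[1],(30,54),19)]))
    r=minimize(cost,[442,-248],method="Nelder-Mead",options=dict(initial_simplex=[[436,-252],[448,-250],[442,-242]]))
    print(f,r.x,r.fun,obs.sum())
E
```

```text
w0 [ 444.10218259 -248.86009069] 200.0 3147
s0 [ 448.58410645 -248.39477539] 83.0 479
d0 [ 457.22265625 -213.27148438] 867.0 124
```

Call:
send_rows --grip '[0.4,0.4,0.4,0.4,0.4,0.4,0.4,0.4]' --pt "0.002 -0.001 0" --pt "0.002 -0.001 0" --pt "0.002 -0.001 0" --pt "0.002 -0.001 0" --pt "0.002 -0.001 0" --pt "0.002 -0.001 -0.02" --pt "0.002 -0.001 -0.04" --pt "0.002 -0.001 -0.06" --yaw '[-7,-14,-21,-28,-35,-42,-49,-56]'

```text
time_s: 2.73
ee_pos: [443.8, -247.1, 153.9]
ee_rot: [180.0, -0.0, 33.9]
force: [0.0, -0.7, -0.9]
gripper_width: 63.7
gripper_force: 0.0
```

Call:
send_rows --grip '[0.4,0.4,0.4,0.4,0.4,0.4,0.4]' --pt "0 0 -0.02" --pt "0 0 -0.04" --pt "0 0 -0.06" --pt "0 0 -0.08" --pt "0 0 -0.1" --pt "0 0 -0.115" --pt "0 0 -0.12" --yaw '[-7,-14,-21,-28,-34,-34,-34]'

```text
time_s: 3.32
ee_pos: [442.3, -246.3, 32.3]
ee_rot: [-179.9, 0.2, 0.2]
force: [-0.8, 0.4, -0.5]
gripper_width: 63.7
gripper_force: 0.0
```

Call:
send_rows --grip '[0,-0.2,-0.4,-0.4,-0.4,-0.4,-0.4,-0.4]' --grip_force 5 --pt "0 0 0" --pt "0 0 0" --pt "0 0 0" --pt "0 0 0" --pt "0 0 0" --pt "0 0 0" --pt "0 0 0" --pt "0 0 0" --yaw '[0,0,0,0,0,0,0,0]'

```text
time_s: 3.98
ee_pos: [444.8, -248.8, 35.0]
ee_rot: [180.0, -0.1, 0.0]
force: [0.4, 2.9, 5.9]
gripper_width: 37.8
gripper_force: 5.0
```

Call:
send_rows --grip '[0.3,0.3,0.3,0.3,0.3,0.3,0.3,0.3]' --pt "0 0 0" --pt "0 0 0" --pt "0 0 0" --pt "0 0 0.001" --pt "0 0 0.001" --pt "0 0 0.001" --pt "0 0 0.001" --pt "0 0 0.001" --yaw '[0,0,0,7,14,21,28,35]'

```text
time_s: 4.65
ee_pos: [444.0, -248.8, 34.7]
ee_rot: [-180.0, 0.0, 35.4]
force: [0.4, 0.5, 0.1]
gripper_width: 59.3
gripper_force: 0.0
```

Call:
send_rows --grip '[0.3,0.3,0.3,0.3,0.3,0.3,0.3,0.3]' --pt "0 0 0" --pt "0 0 0" --pt "0 0 0" --pt "0 0 0" --pt "0 0 0" --pt "0 0 0" --pt "0 0 0" --pt "0 0 0" --yaw '[7,14,21,28,35,42,49,55]'

```text
time_s: 5.32
ee_pos: [444.0, -248.8, 34.7]
ee_rot: [-180.0, -0.0, 90.4]
force: [-0.2, -0.2, -0.9]
gripper_width: 59.5
gripper_force: 0.0
```

Call:
send_rows --grip '[0,-0.2,-0.4,-0.4,-0.4,-0.4,-0.4,-0.4]' --grip_force 5 --pt "0 0 0" --pt "0 0 0" --pt "0 0 0" --pt "0 0 0" --pt "0 0 0" --pt "0 0 0" --pt "0 0 0" --pt "0 0 0" --yaw '[0,0,0,0,0,0,0,0]'

```text
time_s: 5.98
ee_pos: [444.2, -248.7, 34.9]
ee_rot: [180.0, -0.0, 90.0]
force: [0.8, 0.3, -2.1]
gripper_width: 37.6
gripper_force: 5.0
```

Call:
send_rows --grip '[-0.5,-0.5,-0.5,-0.5,-0.5,-0.5]' --grip_force 25 --pt "0 0 0" --pt "0 0 0" --pt "0 0 0" --pt "0 0 0.005" --pt "0 0 0.025" --pt "0 0 0.05" --yaw '[0,0,0,0,0,0]'

```text
time_s: 6.48
ee_pos: [442.7, -247.8, 84.2]
ee_rot: [-179.8, -0.1, 90.1]
force: [1.2, -0.7, -2.2]
gripper_width: 37.2
gripper_force: 25.0
```

Call:
send_rows --grip '[-0.5,-0.5,-0.5,-0.5,-0.5,-0.5,-0.5,-0.5]' --pt "0.005 0.01 0.03" --pt "0.02 0.03 0.06" --pt "0.04 0.06 0.085" --pt "0.06 0.09 0.105" --pt "0.08 0.12 0.115" --pt "0.1 0.15 0.115" --pt "0.12 0.18 0.115" --pt "0.135 0.205 0.115" --yaw '[0,0,0,0,0,0,0,0]'

```text
time_s: 7.15
ee_pos: [580.3, -41.4, 200.6]
ee_rot: [179.9, -0.0, 90.1]
force: [0.0, -0.5, -2.3]
gripper_width: 37.3
gripper_force: 25.0
```

Call:
send_rows --grip '[-0.5,-0.5,-0.5,-0.5]' --pt "0.008 0.013 0" --pt "0.0088 0.0157 0" --pt "0.0088 0.0157 0" --pt "0.0088 0.0157 0" --yaw '[0,0,0,0]'

```text
time_s: 7.48
ee_pos: [587.1, -28.9, 199.8]
ee_rot: [-179.9, 0.0, 90.0]
force: [-0.1, 0.1, -2.4]
gripper_width: 37.2
gripper_force: 25.0
```

```bash
python3 - <<'E'
from h import *
g=grab("wrist","w1"); s=env.state(); print(s["time_s"],s["ee_pos"],s["ee_rot"],s["force"],s["gripper_width"]);p=proj(g,[[588,52,114]])[0];print(p,np.array(g["pose"])[:3,3])
x,y=[int(v)-100 for v in p]; x=max(x,0);y=max(y,0)
print(x,y);cv2.imwrite("pics/w1c.png",cv2.resize(g["frame"][y:y+200,x:x+200,::-1],None,fx=3,fy=3,interpolation=cv2.INTER_CUBIC))
E
```

```text
7.5333 [587.07705426 -29.24091113 199.93070095] [-1.79945490e+02  3.93353023e-02  8.99933328e+01] [-0.04696198 -0.24766292 -1.67682075] 37.40797362122233
[282.23222537 120.42954886] [587.15584485  50.04096866 370.18632512]
182 20
```

View pics/w1c.png

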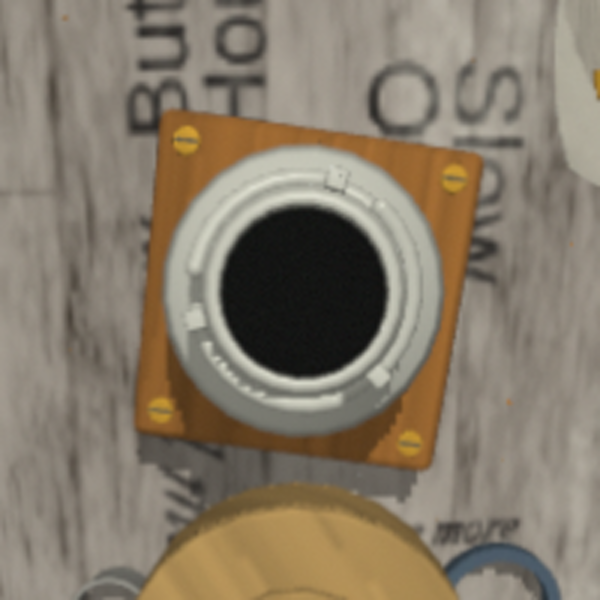

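The jar is seen from above: the mouth's inner circle centre is at crop (303.5,292), or about (282.8,117) in the full image. The three ribs are at crop (336,180), (194,319) and (379,377).

```bash
python3 - <<'E'
from h import *
from scipy.optimize import minimize
g=load("w1"); gr=cv2.cvtColor(g["frame"],cv2.COLOR_RGB2GRAY)
m=np.zeros_like(gr); m[75:160,240:325]=(gr[75:160,240:325]<70)
n,l,st,ce=cv2.connectedComponentsWithStats(m);k=1+np.argmax(st[1:,4]);print(st[k],ce[k])
c=max(cv2.findContours((l==k).astype(np.uint8),cv2.RETR_EXTERNAL,cv2.CHAIN_APPROX_NONE)[0],key=len)
e=cv2.fitEllipse(c);print(e,atz(g,e[0],114),atz(g,ce[k],114),g["fx"])
q=lambda u,v:((182+(u+.5)/3-.5),(20+(v+.5)/3-.5))
print("screws",[atz(g,q(*p),30) for p in((186,139),(454,179),(409,443),(161,410))])
print("body",atz(g,q(303,291),70))
for p in((336,180),(194,319),(379,377)):
    w=atz(g,q(*p),100);print(w)
# held lid knob check
print("expected knob top px",proj(g,[[588,-28,200-35+54]]))
E
```

```text
[ 256   89   55   57 2457] [282.76760277 116.78835979]
((282.77264404296875, 116.79690551757812), (54.1244010925293, 55.95066833496094), 175.509765625) [588.45278564  54.97971637 114.        ] [588.44850088  54.98670353 114.        ] 290.3776351549953
screws [array([546.40151824, 110.01138704,  30.        ]), array([643.77067961,  96.50801084,  30.        ]), array([ 6.30417861e+02, -4.67723874e-01,  3.00000000e+01]), array([533.71110713,  12.35691296,  30.        ])]
body [588.57010129  55.9526911   70.        ]
[597.91731464  86.47045061 100.        ]
[555.71376177  47.29912581 100.        ]
[611.66744312  30.12649058 100.        ]
expected knob top px [[282.58256266 263.62030531]]
```

```bash
python3 - <<'E'
from h import *
g=load("w1"); im=cv2.resize(g["frame"][160:320,190:380,::-1],None,fx=4,fy=4,interpolation=cv2.INTER_CUBIC)
t=np.arange(0,2*np.pi,.02)
for z,r in((0,40),(30,40),(54,19)):
    p=proj(g,np.c_[588+r*np.cos(t),-28+r*np.sin(t),0*t+165+z]); p=(p-[190,160]+.5)*4-.5
    cv2.polylines(im,[np.round(p).astype(np.int32)],True,(0,0,255),1)
cv2.imwrite("pics/ov.png",im)
E
```

```text
(no output)
```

View pics/ov.png

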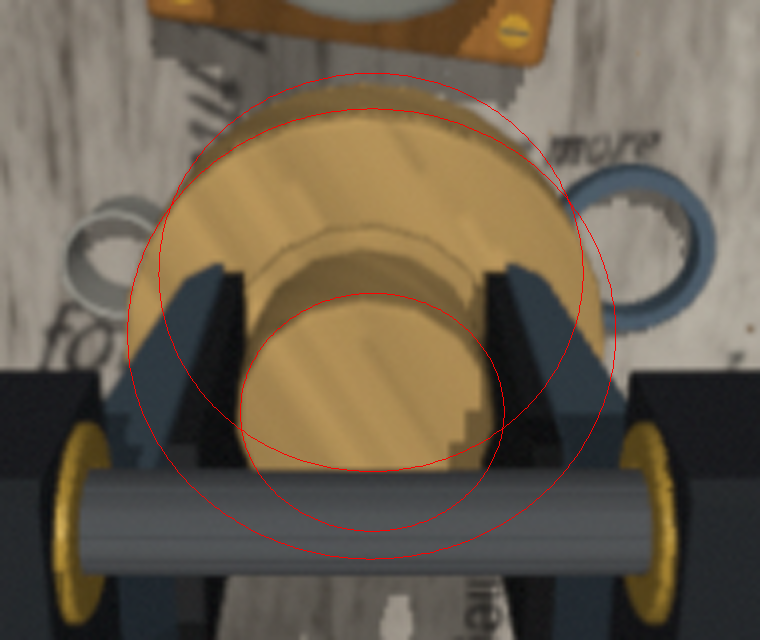

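The held lid sits about 2–3 px left of and below its predicted outline, so the wrist camera carries a bias of 1–2 mm. A second view with the tool turned 90° will cancel it.

Call:
send_rows --grip '[-0.5,-0.5,-0.5,-0.5,-0.5,-0.5,-0.5,-0.5]' --pt "-0.01 0.005 0" --pt "-0.02 0.01 0" --pt "-0.03 0.02 0" --pt "-0.04 0.03 0" --pt "-0.05 0.04 0" --pt "-0.06 0.05 0" --pt "-0.07 0.06 0" --pt "-0.0825 0.07 0" --yaw '[-7,-14,-21,-28,-35,-42,-49,-56]'

```text
time_s: 8.2
ee_pos: [504.7, 40.9, 200.2]
ee_rot: [180.0, -0.0, 33.6]
force: [-0.2, -0.4, -0.7]
gripper_width: 37.0
gripper_force: 25.0
```

Call:
send_rows --grip '[-0.5,-0.5,-0.5,-0.5,-0.5,-0.5,-0.5,-0.5]' --pt "0 0.005 0" --pt "0 0.01 0" --pt "0 0.0135 0" --pt "0 0.0135 0" --pt "0 0.0135 0" --pt "0 0.0135 0" --pt "0 0.0135 0" --pt "0 0.0135 0" --yaw '[-7,-14,-21,-28,-34,-34,-34,-34]'

```text
time_s: 8.87
ee_pos: [505.2, 54.7, 200.1]
ee_rot: [180.0, 0.0, 0.1]
force: [0.3, 0.1, -1.1]
gripper_width: 37.5
gripper_force: 25.0
```

```bash
python3 - <<'E'
from h import *
def mouth(f):
    g=load(f); gr=cv2.cvtColor(g["frame"],cv2.COLOR_RGB2GRAY)
    m=np.zeros_like(gr); m[70:165,235:330]=(gr[70:165,235:330]<70)
    n,l,st,ce=cv2.connectedComponentsWithStats(m);k=1+np.argmax(st[1:,4]);print(st[k],ce[k])
    return atz(g,ce[k],114)[:2],np.array(g["pose"])
g=grab("wrist","w2"); s=env.state(); print(s["time_s"],s["ee_pos"],s["ee_rot"],s["force"])
m1,p1=mouth("w1");m2,p2=mouth("w2");print(m1,m2,p2[:3,3],p1[:3,3])
R=np.array([[0,1],[-1,0]]) # -90
B=np.linalg.solve(np.eye(2)-R,m1-m2);print("bias",B,"jar",m1-B)
# repeat using nominal commanded tool (pose noise removed)
d1=np.array([588,-28])-np.array([587.077,-29.241]);d2=np.array([505.5,55.5])-s["ee_pos"][:2]
B=np.linalg.solve(np.eye(2)-R,m1+d1-m2-d2);print("bias",B,"jar",m1+d1-B)
E
```

```text
8.9167 [505.29002989  54.89087697 200.09201852] [ 1.79990369e+02 -3.32555556e-03  1.02684500e-01] [ 0.3605302   0.31562436 -1.33470212]
[ 256   89   55   57 2457] [282.76760277 116.78835979]
[ 254   90   54   56 2416] [280.72682119 117.46771523]
[588.44850088  54.98670353] [588.75776218  54.63749484] [584.01365104  54.81504916 370.5390442 ] [587.15584485  50.04096866 370.18632512]
bias [0.0199737  0.32923499] jar [588.42852718  54.65746854]
bias [0.69242713 0.28865854] jar [588.67907375  55.939045  ]
```

Call:
send_rows --grip '[-0.5,-0.5,-0.5,-0.5,-0.5,-0.5,-0.5,-0.5]' --pt "0.01 0 0" --pt "0.02 0 0" --pt "0.03 0 0" --pt "0.04 0 0" --pt "0.05 0 0" --pt "0.06 0 0" --pt "0.07 0 0" --pt "0.0831 0 0" --yaw '[7,14,21,28,35,42,49,56]'

```text
time_s: 9.58
ee_pos: [588.5, 55.2, 199.9]
ee_rot: [-180.0, 0.0, 56.5]
force: [-0.4, -0.3, -1.5]
gripper_width: 37.1
gripper_force: 25.0
```

Call:
send_rows --grip '[-0.5,-0.5,-0.5,-0.5,-0.5,-0.5,-0.5,-0.5]' --pt "0 0 0" --pt "0 0 -0.01" --pt "0 0 -0.02" --pt "0 0 -0.03" --pt "0 0 -0.04" --pt "0 0 -0.045" --pt "0 0 -0.045" --pt "0 0 -0.045" --yaw '[7,14,21,28,34,34,34,34]'

```text
time_s: 10.25
ee_pos: [588.6, 55.4, 155.0]
ee_rot: [-180.0, 0.0, 89.9]
force: [0.8, -0.5, -1.2]
gripper_width: 37.5
gripper_force: 25.0
```

```bash
python3 - <<'E'
from h import *
a=grab("scene","s1");b=grab("side","d1"); s=env.state(); print(s["time_s"],s["ee_pos"],s["ee_rot"],s["force"])
im=[]
for g,c in((a,(245,190)),(b,(281,180))):
    im.append(cv2.resize(g["frame"][c[1]-45:c[1]+45,c[0]-45:c[0]+45,::-1],None,fx=4.4,fy=4.4,interpolation=cv2.INTER_CUBIC))
cv2.imwrite("pics/hov.png",np.hstack(im))
E
```

```text
10.35 [589.06462875  55.45511151 155.71744352] [ 1.79916298e+02 -5.75985838e-03  8.99879069e+01] [-0.53981521  0.81065852 -1.20883088]
```

View pics/hov.png

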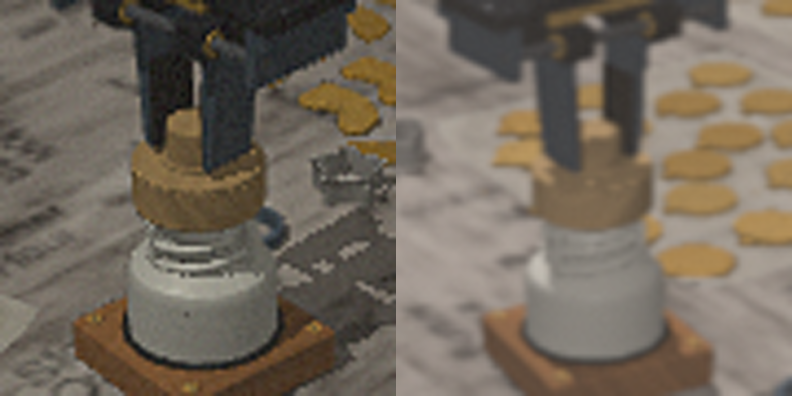

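The lid hovers just above the mouth. In the scene view (left half) the lid axis is at x≈199.5 and the jar body at x≈204. In the side view (right half) the lid is at 592 and the jar at 595. I'll compare these with the projected vertical.

```bash
python3 - <<'E'
from h import *
for n,c in(("s1",(245,190)),("d1",(281,180))):
    g=load(n); p=(proj(g,[[588.5,55,105+35],[588.5,55,50],[589.5,55,50],[588.5,56,50]])-np.array(c)+45)*4.4
    print(n,np.round(p,1).tolist())
E
```

```text
s1 [[199.2, 167.9], [202.6, 294.3], [201.5, 293.7], [201.5, 294.9]]
d1 [[195.6, 176.2], [197.6, 299.5], [198.8, 299.1], [196.8, 298.9]]
```

Alignment agrees within 1 mm. I'll lower it gently to contact.

Call:
send_rows --grip '[-0.5,-0.5,-0.5,-0.5,-0.5,-0.5]' --pt "0 0 -0.003" --pt "0 0 -0.006" --pt "0 0 -0.007" --pt "0 0 -0.008" --pt "0 0 -0.009" --pt "0 0 -0.009" --yaw '[0,0,0,0,0,0]'

```text
time_s: 10.85
ee_pos: [588.5, 55.5, 145.7]
ee_rot: [-180.0, 0.0, 90.1]
force: [-0.1, 0.3, -1.1]
gripper_width: 37.5
gripper_force: 25.0
```

Call:
send_rows --grip '[-0.5,-0.5,-0.5]' --pt "0 0 -0.001" --pt "0 0 -0.002" --pt "0 0 -0.002" --yaw '[0,0,0]'

```text
time_s: 11.1
ee_pos: [588.4, 55.5, 143.7]
ee_rot: [-180.0, 0.0, 90.1]
force: [-0.7, -0.1, -2.1]
gripper_width: 37.6
gripper_force: 25.0
```

Call:
send_rows --grip '[-0.5,-0.5,-0.5,-0.5]' --pt "0 0 -0.001" --pt "0 0 -0.002" --pt "0 0 -0.002" --pt "0 0 -0.002" --yaw '[0,0,0,0]'

```text
time_s: 11.43
ee_pos: [588.5, 55.5, 141.9]
ee_rot: [-180.0, 0.0, 90.1]
force: [0.1, -0.3, -2.1]
gripper_width: 37.0
gripper_force: 25.0
```

Call:
send_rows --grip '[-0.5,-0.5,-0.5]' --pt "0 0 -0.001" --pt "0 0 -0.001" --pt "0 0 -0.001" --yaw '[0,0,0]'

```text
time_s: 11.68
ee_pos: [588.5, 55.5, 140.9]
ee_rot: [-180.0, 0.0, 90.1]
force: [-0.4, -0.9, -1.6]
gripper_width: 37.4
gripper_force: 25.0
```

Call:
send_rows --grip '[-0.5,-0.5,-0.5]' --pt "0 0 -0.001" --pt "0 0 -0.0015" --pt "0 0 -0.0015" --yaw '[0,0,0]'

```text
time_s: 11.93
ee_pos: [588.5, 55.5, 139.3]
ee_rot: [-180.0, 0.0, 90.1]
force: [-0.3, -1.4, -1.5]
gripper_width: 37.3
gripper_force: 25.0
```

Call:
send_rows --grip '[-0.5,-0.5,-0.5]' --pt "0 0 -0.001" --pt "0 0 -0.001" --pt "0 0 -0.001" --yaw '[0,0,0]'

```text
time_s: 12.18
ee_pos: [588.5, 55.5, 138.4]
ee_rot: [-180.0, 0.0, 90.1]
force: [-0.3, 0.2, -1.9]
gripper_width: 37.3
gripper_force: 25.0
```

Call:
send_rows --grip '[-0.5,-0.5,-0.5]' --pt "0 0 -0.001" --pt "0 0 -0.001" --pt "0 0 -0.001" --yaw '[0,0,0]'

```text
time_s: 12.43
ee_pos: [588.7, 55.5, 137.8]
ee_rot: [180.0, -0.0, 90.1]
force: [-0.8, -0.4, 1.1]
gripper_width: 37.2
gripper_force: 25.0
```

Call:
send_rows --grip '[-0.5,-0.5,-0.5]' --pt "0 0 -0.001" --pt "0 0 -0.001" --pt "0 0 -0.001" --yaw '[0,0,0]'

```text
time_s: 12.68
ee_pos: [588.8, 55.6, 137.7]
ee_rot: [179.9, -0.0, 90.1]
force: [-2.7, -0.6, 5.7]
gripper_width: 37.2
gripper_force: 25.0
```

Contact is at lid height of about −11 mm, low on the threads. I'll turn it backwards (anticlockwise), raising along the climb.

Call:
send_rows --grip '[-0.5,-0.5,-0.5,-0.5,-0.5,-0.5,-0.5,-0.5]' --pt "0 0 0.0006" --pt "0 0 0.0008" --pt "0 0 0.001" --pt "0 0 0.0012" --pt "0 0 0.0014" --pt "0 0 0.0016" --pt "0 0 0.0018" --pt "0 0 0.0018" --yaw '[4,8,12,16,20,24,28,28]'

```text
time_s: 13.35
ee_pos: [589.5, 55.6, 139.6]
ee_rot: [179.8, 0.1, 118.2]
force: [0.4, -0.5, 5.3]
gripper_width: 37.3
gripper_force: 25.0
```

Call:
send_rows --grip '[-0.5,-0.5,-0.5,-0.5,-0.5,-0.5,-0.5,-0.5]' --pt "0 0 0.0002" --pt "0 0 0.0005" --pt "0 0 0.0008" --pt "0 0 0.001" --pt "0 0 0.0012" --pt "0 0 0.0014" --pt "0 0 0.0016" --pt "0 0 0.0016" --yaw '[4,8,12,16,20,24,28,28]'

```text
time_s: 14.02
ee_pos: [589.6, 55.5, 141.5]
ee_rot: [179.9, 0.2, 146.2]
force: [0.1, 0.1, 6.2]
gripper_width: 37.2
gripper_force: 25.0
```

Call:
send_rows --grip '[-0.5,-0.5,-0.5,-0.5,-0.5,-0.5]' --pt "0 0 0.0005" --pt "0 0 0.0008" --pt "0 0 0.001" --pt "0 0 0.0013" --pt "0 0 0.0016" --pt "0 0 0.0016" --yaw '[4,8,12,16,20,20]'

```text
time_s: 14.52
ee_pos: [589.6, 55.6, 142.7]
ee_rot: [179.9, 0.2, 166.1]
force: [-0.0, 1.1, 6.0]
gripper_width: 37.6
gripper_force: 25.0
```

Call:
send_rows --grip '[-0.5,-0.5,-0.5,-0.5,-0.5]' --pt "0 0 0.0002" --pt "0 0 0.0004" --pt "0 0 0.0006" --pt "0 0 0.0007" --pt "0 0 0.0007" --yaw '[3,6,9,12,12]'

```text
time_s: 14.93
ee_pos: [588.2, 55.4, 141.4]
ee_rot: [-180.0, -0.1, 178.0]
force: [-0.1, 0.4, -1.1]
gripper_width: 37.1
gripper_force: 25.0
```

Call:
send_rows --grip '[-0.5,-0.5,-0.5,-0.5]' --pt "0 0 0.0001" --pt "0 0 0.0002" --pt "0 0 0.0003" --pt "0 0 0.0003" --yaw '[2,4,6,6]'

```text
time_s: 15.27
ee_pos: [588.5, 55.2, 141.8]
ee_rot: [-180.0, -0.0, -176.1]
force: [1.0, -0.9, -3.3]
gripper_width: 37.2
gripper_force: 25.0
```

Between yaw 166° and 178° the support vanished. I'll go back to 178° and sink gently.

Call:
send_rows --grip '[-0.5,-0.5,-0.5,-0.5,-0.5]' --pt "0 0 0" --pt "0 0 0" --pt "0 0 0" --pt "0 0 -0.001" --pt "0 0 -0.002" --yaw '[-2,-4,-5,-5,-5]'

```text
time_s: 15.68
ee_pos: [588.5, 55.5, 140.3]
ee_rot: [180.0, -0.0, 179.0]
force: [-0.1, 0.5, -1.0]
gripper_width: 37.3
gripper_force: 25.0
```

Call:
send_rows --grip '[-0.5,-0.5,-0.5,-0.5,-0.5]' --pt "0 0 -0.0005" --pt "0 0 -0.001" --pt "0 0 -0.0015" --pt "0 0 -0.002" --pt "0 0 -0.002" --yaw '[0,0,0,0,0]'

```text
time_s: 16.1
ee_pos: [588.5, 55.5, 138.3]
ee_rot: [180.0, -0.0, 179.1]
force: [0.3, -0.1, -2.4]
gripper_width: 37.4
gripper_force: 25.0
```

Call:
send_rows --grip '[-0.5,-0.5,-0.5,-0.5]' --pt "0 0 -0.0008" --pt "0 0 -0.0015" --pt "0 0 -0.002" --pt "0 0 -0.002" --yaw '[0,0,0,0]'

```text
time_s: 16.43
ee_pos: [588.5, 55.5, 136.3]
ee_rot: [180.0, -0.0, 179.1]
force: [0.0, 0.1, -2.3]
gripper_width: 37.5
gripper_force: 25.0
```

Call:
send_rows --grip '[-0.5,-0.5,-0.5,-0.5]' --pt "0 0 -0.0005" --pt "0 0 -0.001" --pt "0 0 -0.0015" --pt "0 0 -0.0015" --yaw '[0,0,0,0]'

```text
time_s: 16.77
ee_pos: [588.5, 55.5, 134.8]
ee_rot: [180.0, -0.0, 179.1]
force: [-0.1, -0.1, -2.3]
gripper_width: 37.3
gripper_force: 25.0
```

Call:
send_rows --grip '[-0.5,-0.5,-0.5,-0.5]' --pt "0 0 -0.0008" --pt "0 0 -0.0015" --pt "0 0 -0.002" --pt "0 0 -0.002" --yaw '[0,0,0,0]'

```text
time_s: 17.1
ee_pos: [588.5, 55.5, 132.8]
ee_rot: [180.0, -0.0, 179.1]
force: [0.0, -0.6, -1.9]
gripper_width: 37.3
gripper_force: 25.0
```

Call:
send_rows --grip '[-0.5,-0.5,-0.5,-0.5]' --pt "0 0 -0.0005" --pt "0 0 -0.001" --pt "0 0 -0.0015" --pt "0 0 -0.0015" --yaw '[0,0,0,0]'

```text
time_s: 17.43
ee_pos: [588.5, 55.5, 131.3]
ee_rot: [180.0, -0.0, 179.1]
force: [0.5, -0.8, -1.4]
gripper_width: 37.3
gripper_force: 25.0
```

Call:
send_rows --grip '[-0.5,-0.5,-0.5]' --pt "0 0 -0.0005" --pt "0 0 -0.001" --pt "0 0 -0.001" --yaw '[0,0,0]'

```text
time_s: 17.68
ee_pos: [588.5, 55.5, 130.4]
ee_rot: [180.0, -0.0, 179.1]
force: [0.4, -0.6, -1.7]
gripper_width: 37.3
gripper_force: 25.0
```

It dropped in at about −18.6 mm. Now I screw it clockwise.

Call:
send_rows --grip '[-0.5,-0.5,-0.5,-0.5,-0.5,-0.5]' --pt "0 0 -0.0003" --pt "0 0 -0.0003" --pt "0 0 -0.0003" --pt "0 0 -0.0003" --pt "0 0 -0.0003" --pt "0 0 -0.0003" --yaw '[-4,-8,-12,-16,-20,-20]'

```text
time_s: 18.18
ee_pos: [588.6, 55.5, 130.2]
ee_rot: [180.0, 0.0, 159.0]
force: [0.4, -0.4, -1.0]
gripper_width: 37.2
gripper_force: 25.0
```

```bash
python3 -c "
from h import *
s=env.state();print(s['force'],s['torque'],s['ee_pos'],s['ee_rot'])"
```

```text
[ 0.44197548 -0.44331541 -1.01382763] [ 0.01012638 -0.01261403  0.00826301] [588.57565627  55.48929855 130.18597052] [1.79993489e+02 8.49005444e-04 1.58991276e+02]
```

Call:
send_rows --grip '[-0.5,-0.5,-0.5,-0.5,-0.5,-0.5,-0.5]' --pt "0 0 -0.0003" --pt "0 0 -0.0006" --pt "0 0 -0.0009" --pt "0 0 -0.0012" --pt "0 0 -0.0015" --pt "0 0 -0.0017" --pt "0 0 -0.0017" --yaw '[-4,-8,-12,-16,-20,-24,-24]'

```text
time_s: 18.77
ee_pos: [588.5, 55.5, 128.4]
ee_rot: [180.0, -0.0, 135.1]
force: [-0.9, 0.2, -1.1]
gripper_width: 37.3
gripper_force: 25.0
```

Call:
send_rows --grip '[-0.5,-0.5,-0.5,-0.5,-0.5,-0.5]' --pt "0 0 -0.0003" --pt "0 0 -0.0006" --pt "0 0 -0.0009" --pt "0 0 -0.0012" --pt "0 0 -0.0014" --pt "0 0 -0.0014" --yaw '[-4,-8,-12,-16,-20,-20]'

```text
time_s: 19.27
ee_pos: [588.6, 55.5, 127.1]
ee_rot: [180.0, 0.0, 115.2]
force: [-0.9, -0.6, -0.6]
gripper_width: 37.4
gripper_force: 25.0
```

Call:
send_rows --grip '[-0.5,-0.5,-0.5,-0.5,-0.5,-0.5,-0.5]' --pt "0 0 -0.0003" --pt "0 0 -0.0006" --pt "0 0 -0.0009" --pt "0 0 -0.0012" --pt "0 0 -0.0015" --pt "0 0 -0.0017" --pt "0 0 -0.0017" --yaw '[-4,-8,-12,-16,-20,-24,-24]'

```text
time_s: 19.85
ee_pos: [588.6, 55.5, 125.4]
ee_rot: [180.0, 0.0, 91.2]
force: [0.3, 0.4, -1.8]
gripper_width: 37.2
gripper_force: 25.0
```

```bash
python3 -c "
from h import *
s=env.state();print(s['force'],s['torque'],s['ee_pos'],s['ee_rot'])"
```

```text
[ 0.31623324  0.40816113 -1.84197697] [-0.1170258   0.05554462  0.01184156] [588.59263732  55.49390834 125.37233829] [1.79994107e+02 9.63407328e-07 9.11980312e+01]
```

Call:
send_rows --grip '[-0.5,-0.5,-0.5,-0.5]' --pt "0 0 -0.0002" --pt "0 0 -0.0004" --pt "0 0 -0.0006" --pt "0 0 -0.0006" --yaw '[-3,-6,-9,-9]' --grip_force 20

```text
time_s: 20.18
ee_pos: [588.6, 55.4, 124.8]
ee_rot: [180.0, 0.0, 82.3]
force: [-0.6, 0.7, -1.7]
gripper_width: 37.5
gripper_force: 20.0
```

```bash
python3 -c "
from h import *
s=env.state();print(s['force'],s['torque'],s['ee_pos'],s['ee_rot'])"
```

```text
[-0.58359688  0.73418087 -1.6602895 ] [-0.13351604  0.02952013  0.01108935] [588.63842498  55.38787358 124.79389346] [1.79985703e+02 1.33397727e-02 8.22531723e+01]
```

Call:
send_rows --grip '[-0.5,-0.5,-0.5,-0.5]' --pt "0 0 -0.0002" --pt "0 0 -0.0004" --pt "0 0 -0.0004" --pt "0 0 -0.0004" --yaw '[-2,-4,-6,-6]'

```text
time_s: 20.52
ee_pos: [588.8, 55.4, 124.8]
ee_rot: [179.9, 0.0, 76.3]
force: [-0.8, 0.1, -0.6]
gripper_width: 37.7
gripper_force: 20.0
```

```bash
python3 -c "
from h import *
s=env.state();print(s['force'],s['torque'],s['ee_pos'],s['ee_rot'])"
```

```text
[-0.81496345  0.12556071 -0.60699255] [-0.19014596  0.1346853   0.42460386] [588.78718817  55.35258336 124.78946972] [1.79949017e+02 2.32068024e-02 7.63425536e+01]
```

A torque of 0.42 Nm shows the stop is reached. I'll relax and let go, then re-grasp once to confirm.

Call:
send_rows --grip '[-0.5,0,0.3,0.3,0.3,0.3]' --pt "0 0 0" --pt "0 0 0" --pt "0 0 0" --pt "0 0 0" --pt "0 0 0" --pt "0 0 0" --yaw '[2,2,2,2,2,2]'

```text
time_s: 21.02
ee_pos: [588.6, 55.5, 124.5]
ee_rot: [180.0, -0.0, 78.1]
force: [-0.1, -0.7, -0.2]
gripper_width: 59.4
gripper_force: 0.0
```

Call:
send_rows --grip '[-0.4,-0.5,-0.5,-0.5,-0.5,-0.5,-0.5]' --grip_force 8 --pt "0 0 0" --pt "0 0 0" --pt "0 0 0" --pt "0 0 0" --pt "0 0 0" --pt "0 0 0" --pt "0 0 0" --yaw '[0,0,0,0,0,0,0]'

```text
time_s: 21.6
ee_pos: [588.5, 55.5, 124.3]
ee_rot: [-180.0, 0.0, 78.1]
force: [-0.8, 0.1, -0.5]
gripper_width: 37.8
gripper_force: 8.0
```

Call:
send_rows --grip '[-0.5,-0.5,-0.5,-0.5]' --grip_force 12 --pt "0 0 0" --pt "0 0 0" --pt "0 0 0" --pt "0 0 0" --yaw '[-2,-4,-5,-5]'

```text
time_s: 21.93
ee_pos: [588.7, 55.4, 124.4]
ee_rot: [180.0, 0.0, 73.1]
force: [0.2, -0.2, 0.0]
gripper_width: 37.4
gripper_force: 12.0
```

```bash
python3 -c "
from h import *
s=env.state();print(s['force'],s['torque'],s['ee_pos'],s['ee_rot'])"
```

```text
[ 0.16296296 -0.19219232  0.03318199] [-0.15486925  0.03692994  0.3306975 ] [588.71752563  55.39278455 124.40774291] [1.79969413e+02 1.41007569e-02 7.30930943e+01]
```

The stop is firm. I'll let go and rise.

Call:
send_rows --grip '[-0.5,0,0.4,0.4,0.4,0.4,0.4,0.4]' --pt "0 0 0" --pt "0 0 0" --pt "0 0 0" --pt "0 0 0" --pt "0 0 0.01" --pt "0 0 0.035" --pt "0 0 0.07" --pt "0 0 0.1" --yaw '[2,2,2,2,2,2,2,2]'

```text
time_s: 22.6
ee_pos: [588.5, 55.5, 226.5]
ee_rot: [180.0, -0.0, 75.0]
force: [0.9, -0.0, -0.1]
gripper_width: 63.7
gripper_force: 0.0
```

Call:
send_rows --grip '[0.4,0.4,0.4]' --pt "0 0 0.03" --pt "0 0 0.05" --pt "0 0 0.05" --yaw '[0,0,0]'

```text
time_s: 22.85
ee_pos: [590.8, 55.7, 280.7]
ee_rot: [179.4, -0.2, 75.0]
force: [0.4, -0.1, 0.0]
gripper_width: 64.2
gripper_force: 0.0
```

```bash
python3 - <<'E'
from h import *
a=grab("scene","s2");b=grab("side","d2"); s=env.state(); print(s["time_s"],s["ee_pos"],s["force"])
im=[];t=np.arange(0,2*np.pi,.05)
for g,c in((a,(245,190)),(b,(281,180))):
    v=cv2.resize(g["frame"][c[1]-45:c[1]+45,c[0]-45:c[0]+45,::-1],None,fx=4.4,fy=4.4,interpolation=cv2.INTER_CUBIC)
    for z,r in((89.5,40),(119.5,40),(143.5,19)):
        p=(proj(g,np.c_[588.5+r*np.cos(t),55+r*np.sin(t),0*t+z])-np.array(c)+45.5)*4.4-.5
        cv2.polylines(v,[np.round(p).astype(np.int32)],True,(0,0,255),1)
    im.append(v)
cv2.imwrite("pics/end.png",np.hstack(im))
E
```

```text
22.95 [588.73326736  55.50037345 275.52589358] [-0.01996103 -0.10876583 -0.14059214]
```

View pics/end.png

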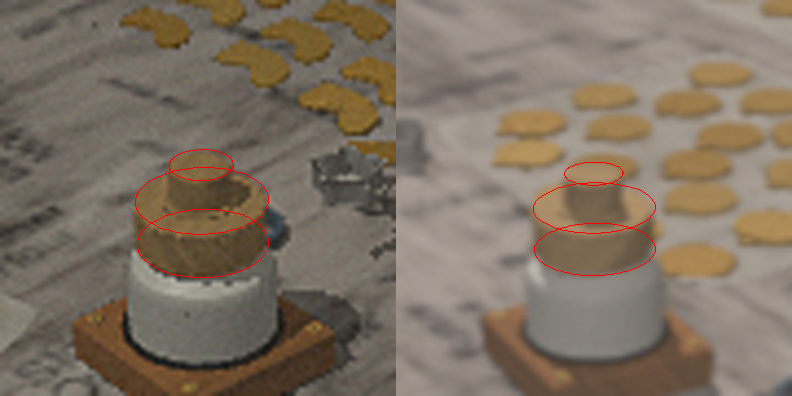

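The lid sits level on the jar and its outline matches the fully-home prediction in both views, with nothing touching it. I'm handing it in.

```bash
python3 -c "
from h import *
print(env.job_done())"
```

```text
the job is handed in; nothing more can be done
None
```

The lid is screwed down to its firm stop and let go; in the final pictures it sits level and fully home on the jar, and I handed the job in (no verdict was returned).

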